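# Ready the label unwinder for threading

## Robot

A 6-joint arm with a two-finger parallel gripper is mounted at the origin on the work surface. World frame = base frame: x ahead of the robot, y to its left, z up, the work surface at z = 0. Lengths are in m, angles in rad, forces in N, time in s.
With the tool pointing down it reaches from about 0.4 to 0.925 m from the base axis. Payload 3.4 kg.
Tool frame: the origin (TCP) lies on the centre line of the jaws, within the pads' length; the fingertips stand 17 mm ahead of it and the grasp point (between the pads) lies 2 mm behind it (robot.finger_overhang is the distance from the TCP to the fingertips, in m); z points along the fingers, y is the direction in which the jaws open and shut (so a half turn about z gives the same grasp; the last joint's range is limited). The gripper opens to 85 mm and grips with 20 to 120 N. Pads are 22 mm wide; open, the fingers measure 114 mm over their backs; the gripper's body (76 mm by 85 mm) begins 54 mm behind the grasp point. The pads swing forward as they close: fully open they stand 13 mm farther back than shut.
Start: joints at [-1.304, 0.307, 1.506, -0, 1.328, -0.073], TCP at [0.192, -0.542, 0.248] pointing down, gripper open.
Joint ranges: [-3.12, 3.12], [-1.05, 2.28], [0.14, 2.33], [-1.42, 4.57], [0.1, 2.73], [-2.68, 2.68]. Speed limits (rad/s): [2.57, 2.57, 3.14, 3.14, 3.14, 3.14].

## Interface

Orientations are given as a unit quaternion [w, x, y, z].
In Python, from cell import get_obs, optics, ticket, nets, robot gives the robot as it stands. The module is installed in compiled form; this text tells all that it offers.
- The arm moves only by the tool arm_command, never from a script. Its argument "commands" is a list of rows, each a list of 2 entries, a list of its own where there are three numbers: the shift along the world's x, y, z in mm, then the turn about the world's z in degrees. In form: [[[tx, ty, tz], roll], ...]. A call has 1 to 8 rows; each row is the pose to reach, as a shift and turn from the pose measured when the call began; what a row does not reach only later rows make up. A row lasts 1/8 s, in which the tool goes at most 62.5 mm and 10.7 degrees, less where a joint would pass 70% of its speed; a pose out of reach is approached as far as the arm can. A call with a gripper value outside its range is refused whole. "claw" is the finger opening in mm, from 0 to 85.4, set as the call begins (left out, the last holds). The fingers move at their own pace and stop on an object; "force" is the grip in N (left out, the last holds). Time passes only in rows, so rows that repeat a pose let the fingers close. It gives the time, the measured TCP pose, the force and the opening at its end, in the units of the state.
- get_obs(): the state, without advancing time (a new reading comes with each control period).
- optics.read_camera(name): name is "scene" or "top" or "wrist"; returns a dict with "color" (420x560x3 uint8, red, green, blue), "vertical_fov" (degrees; the focal length in pixels is half the picture's height over the tangent of half this angle, whatever the lens; pixels are square), "cx", "cy" (the principal point, pixels), "extrinsics" (4x4, takes a point from world to camera coordinates). Camera axes: x right, y up, looking along -z (the intrinsics and any distortion apply to the point x, -y, -z); pixel columns grow to the right and rows downward; lengths in m; the calibration is good to about 2 mm. A picture is of the moment at which its call begins. There is no depth.
- ticket.sign_off(): hands the job in, once; it reports no verdict.
Trained networks look in the newest picture that a camera, given by its name, has taken for a name from the list of things; names that differ only in an ending like _2 or _b are one class to them, and where a whole thing is asked for, a point or a joint stands for the part that bears it (a point fixed in the world has none). Each returns a list of dicts, best first, with "p" (0 to 1); they miss things now and then, are a little off and sometimes report something else, mostly with a low value. They report only what shows in the picture. A call takes as long as a camera call.
- nets.find_in(label, camera): "bbox" ([left, top, right, bottom] in pixels, round what is visible of it).
The state is a dict: "time": time; "qpos": joint angles; "dq": joint speeds; "joint_torque": joint torques, N m; "eef_pos": TCP position; "ee_rot": TCP orientation; "ft_force": force on the tool from outside, world axes, zero at the start; "ft_torque": the same for the moment, N m; "width": finger opening in m.
Only numpy, scipy, OpenCV 4.12 (cv2) and the standard library are available. Lean on these libraries where they do the work, as an engineer would, in place of code of your own. Each camera call takes 0.05 s, during which the arm holds its last target.

## Task

A new roll is in the label unwinder. Swing its blue cover shut and press the front edge down until the tab clicks home behind the rim of the bin, then push the orange tension arm forward against its spring, away from the bin, right up to its stop and keep holding it there so that a colleague can thread the strip. Finish while still holding the arm at its stop, with the cover shut, and leave everything else on the bench where it is.

Things in the scene. Friction and masses are not known exactly. Their poses are not given: they have to be found in the camera images.
- unwinder: label unwinder, fixed: grey base plate 170 x 400 x 6 mm. Origin: centre of its underside, on the bench; z up; y runs along the base towards the roll bin, x along all hinges and rollers; forward is -y. White bin: x -52 to 52, y 20 to 170, walls 110 mm high. Steel bracket of the tension arm: x 69 to 75, y -145 to -15, 88 mm high (its stop bumpers, x 40 to 75, reach 125 mm).
- cover (a joint): blue clear cover with white edges on the bin, angle in rad: 0 shut (flat on the bin), pi/2 upright, 2.0 fully open, leaning away from the arm. Stiff hinge: it stays where it is left (about 1 N at its free edge moves it). The sprung tab meets the rim at about 0.09 rad and is pressed past it with some 3 to 8 N; below 0.03 it is home behind the rim and latched.
- cover_hinge (a point): middle of the cover's hinge line, 113 mm above the bench, at unwinder (0, +170, 113) mm; the hinge line runs along the unwinder's x axis
- cover_edge (a point): middle of the cover's outer (upper when shut) face near its free edge, 150 mm from the hinge line and 6 mm out from it; the cover is 104 mm wide, 155 mm long from the hinge to its free edge and 6 mm thick at its white edges (3 mm at the blue panel)
- tab_tip (a point): the catch at the lower end of the 32 mm wide tab that hangs 15 mm under the cover, 140 mm from the hinge
- rim (a point): middle of the rounded rim inside the bin's front wall, 106 mm above the bench, behind (under) which the tab catches
- dancer (a joint): tension arm (orange bar, white roller at its upper end), angle in rad: 0 at rest, leaning 0.35 rad from vertical towards the bin; grows forward, over the top and away from the bin, to the stop at 1.10. A spring draws it back: about 4 N at the roller at the start, 7 to 8 N at the stop.
- swing_arm: the moving tension arm with its roller. Origin on its pivot axis; its z axis points along the bar to the roller, its x axis along the roller.
- dancer_pivot (a point): point on the arm's pivot axis under the middle of the roller, 72 mm above the bench, at unwinder (0, -80, 72) mm; the axis runs along the unwinder's x axis
- dancer_roller (a point): centre of the arm's roller: white, 18 mm diameter, 92 mm long along the unwinder's x axis, 140 mm from the pivot axis, with dark 25 mm end discs. The 16 mm wide orange bar is at its +x end (x 49 to 55 mm), the other end is free; open from above and from both sides.
- label_roll: roll of white labels, 85 mm diameter, 62 mm wide, lying in the bin on two small rollers; its top is 103 mm above the bench, below the shut cover. Origin under its centre. To be left in place.
- label_printer: label printer, fixed, dark with a white top, 200 x 230 x 170 mm high, in front of the arm (strip side), its near face about 265 mm from the unwinder's origin. Origin: centre of its underside.
- spare_roll: spare label roll standing on its flat side, 80 mm diameter, 60 mm high; origin under its centre; leave alone
- tip_box: box of pipette tips, 88 x 125 x 95 mm; origin under its centre; leave alone
- marker: white marker pen with a blue cap lying down, 130 mm long, 13 mm thick; leave alone
- tube_rack: blue rack of capped tubes, 105 x 210 x 76 mm; leave alone
- spray_bottle: white bottle, 64 mm diameter, 190 mm high; leave alone

How it is judged:
By the outcome, as a careful person would: the job done as asked, in the order asked, and still so for the second after the job is handed in, while the arm keeps its last pose, push and grip.
It also fails if it takes over 53 s, if anything falls off the work surface, if the arm or the gripper's body presses on something with over 40 N, if the wrist force passes 120 N, or if a joint passes its speed limit or range.

## Working session

There is one attempt and no reset: what is moved stays moved. The work goes in short steps, Python scripts to look and compute and a tool call to move; the robot and the scene stay as the last step left them, time stands still between calls to the robot, and variables do not carry over. Pictures are saved under pics/ and viewed, and the job is handed in when it is done.

Besides the shell and the picture viewer there is one more tool, called after ">>>" by a JSON object that holds its "name" and its "arguments", one argument or row to a line. arm_command: Moves the arm, as the interface text tells. Its arguments: {"type":"object","properties":{"commands":{"type":"array","items":{"type":"array"}},"claw":{"type":"number"},"force":{"type":"number"}},"required":["commands"]}

```bash
mkdir -p pics; cat > h.py <<'E'
import numpy as np, cv2
from cell import get_obs, optics, ticket, nets, robot
def cam(n,save=None):
    c=optics.read_camera(n)
    if save: cv2.imwrite('pics/'+save,cv2.cvtColor(c['color'],cv2.COLOR_RGB2BGR))
    return c
def K(c):
    h=c['color'].shape[0]; f=h/2/np.tan(np.radians(c['vertical_fov'])/2); return f
def proj(c,P):
    P=np.atleast_2d(P); E=np.array(c['extrinsics']); q=P@E[:3,:3].T+E[:3,3]
    f=K(c); return np.c_[c['cx']+f*q[:,0]/-q[:,2], c['cy']-f*q[:,1]/-q[:,2]]
def ray(c,u,v):
    E=np.array(c['extrinsics']); f=K(c); d=np.array([(u-c['cx'])/f,-(v-c['cy'])/f,-1])
    R=E[:3,:3]; return -R.T@E[:3,3], R.T@d
def onz(c,u,v,z):
    o,d=ray(c,u,v); return o+d*(z-o[2])/d[2]
E
python3 - <<'E'
from h import *
for n in ['scene','top','wrist']:
    c=cam(n,n+'0.png'); print(n,c['vertical_fov'],c['cx'],c['cy'],np.round(np.array(c['extrinsics']),3).tolist(),[k for k in c])
    for l in ['unwinder','cover','dancer','dancer_roller','swing_arm','label_roll','label_printer','cover_edge','spray_bottle']:
        print(l,[(np.round(d['bbox']).tolist(),round(d['p'],2)) for d in nets.find_in(l,n)[:2]])
o=get_obs(); print(o)
E
```

```text
scene 50.96418809637259 278.96985517786123 207.2132469055339 [[0.656, 0.754, 0.015, -0.384], [-0.536, 0.452, 0.712, 0.089], [0.531, -0.476, 0.702, -1.497], [0.0, 0.0, 0.0, 1.0]] ['color', 'vertical_fov', 'cx', 'cy', 'extrinsics']
unwinder [([183.0, 160.0, 328.0, 348.0], 0.74)]
cover [([286.0, 163.0, 330.0, 227.0], 0.58)]
dancer [([231.0, 220.0, 266.0, 291.0], 0.92)]
dancer_roller [([229.0, 224.0, 266.0, 290.0], 0.79)]
swing_arm [([230.0, 226.0, 271.0, 288.0], 0.94), ([183.0, 162.0, 328.0, 350.0], 0.3)]
label_roll [([263.0, 228.0, 296.0, 258.0], 0.72), ([340.0, 152.0, 410.0, 199.0], 0.43)]
label_printer [([47.0, 294.0, 199.0, 418.0], 0.68)]
cover_edge [([286.0, 161.0, 328.0, 228.0], 0.61)]
spray_bottle [([387.0, 172.0, 416.0, 227.0], 0.63), ([230.0, 226.0, 269.0, 287.0], 0.59)]
top 47.00401942504166 283.762386176668 209.09586054041185 [[0.004, -1.0, -0.009, 0.092], [0.983, 0.003, 0.183, -0.517], [-0.183, -0.009, 0.983, -1.384], [0.0, 0.0, 0.0, 1.0]] ['color', 'vertical_fov', 'cx', 'cy', 'extrinsics']
unwinder []
cover [([246.0, 179.0, 267.0, 229.0], 0.75)]
dancer [([330.0, 176.0, 351.
[... 667 characters left out ...]
tle []
{'time': 1.5, 'qpos': array([-1.30451067e+00,  3.06816252e-01,  1.50641445e+00, -1.31883851e-05,
        1.32842432e+00, -7.35030993e-02]), 'dq': array([ 4.68447752e-04, -9.17488373e-05,  1.07734978e-03,  6.77360964e-04,
        2.28051666e-04, -1.42706823e-05]), 'joint_torque': array([ 5.87210161e-04, -4.57480931e+01, -2.52325130e+01, -2.20024358e-04,
        9.77141426e-04,  7.94731449e-06]), 'eef_pos': array([ 0.19160866, -0.54212441,  0.24829012]), 'ee_rot': array([-3.04242643e-05,  9.85602363e-01,  1.69079809e-01, -9.37300868e-06]), 'ft_force': array([ 0.54666211, -0.55433813,  0.29450475]), 'ft_torque': array([-0.0013969 ,  0.04888403,  0.0078861 ]), 'width': 0.0852584785953235}
```

View pics/scene0.png

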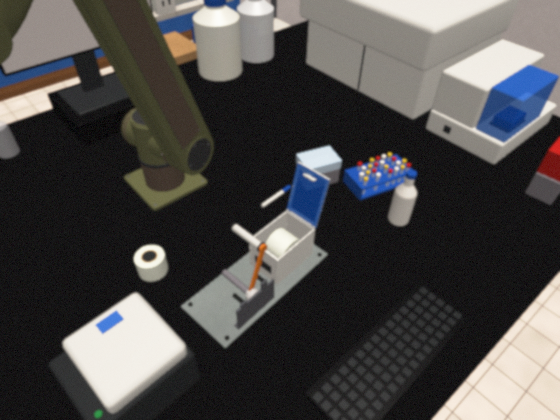

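View pics/top0.png

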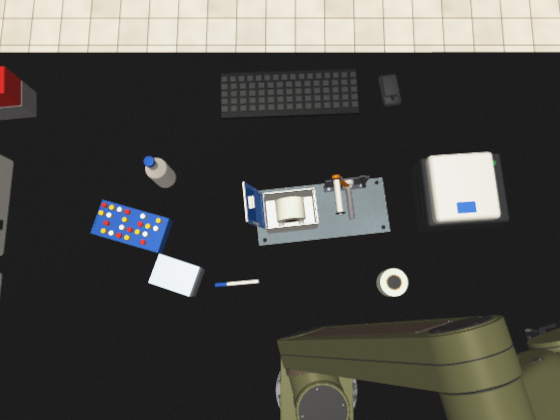

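```bash
python3 - <<'E'
import cv2
a=cv2.imread('pics/top0.png')[130:280,200:420]; cv2.imwrite('pics/top0z.png',cv2.resize(a,None,fx=3.6,fy=3.6,interpolation=cv2.INTER_CUBIC))
a=cv2.imread('pics/scene0.png')[150:360,170:350]; cv2.imwrite('pics/scene0z.png',cv2.resize(a,None,fx=2.8,fy=2.8,interpolation=cv2.INTER_CUBIC))
E
```

```text
(no output)
```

View pics/top0z.png

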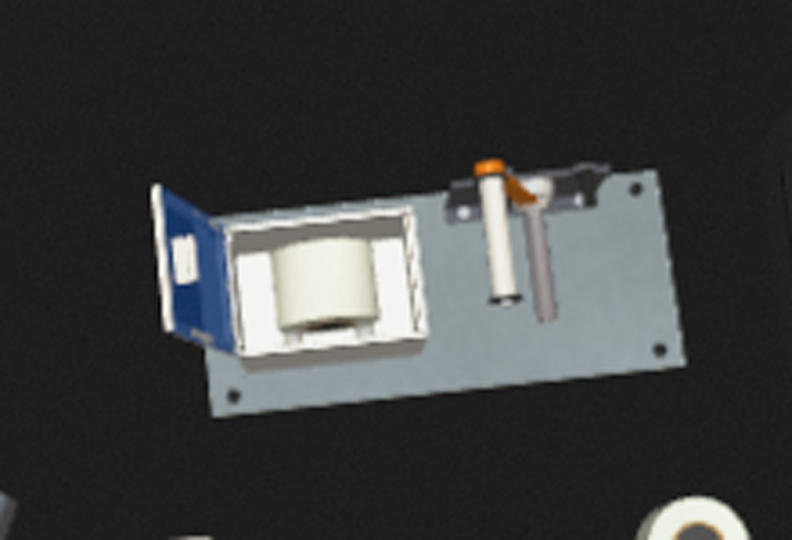

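View pics/scene0z.png

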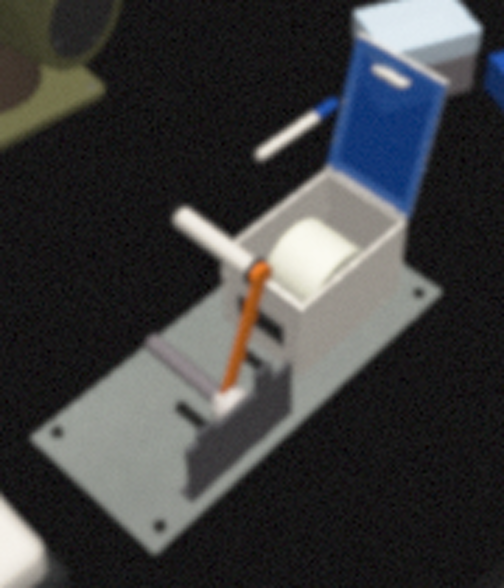

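```bash
python3 - <<'E'
from h import *
from scipy.optimize import least_squares
ct=cam('top');cs=cam('scene')
# local pts
A=[(85,-200,6),(-85,-200,6),(-85,200,6)]; pt=np.array([(382.5,177.2),(390.6,231.7),(259.2,245.8)])
B=[(-85,-200,6),(85,-200,6),(85,200,6)]; ps=np.array([(180.7,306.4),(225.4,348.2),(327.9,254.3)])
def W(p,L):
    L=np.array(L,float)/1000; c,s=np.cos(p[2]),np.sin(p[2]); return np.c_[p[0]+c*L[:,0]-s*L[:,1],p[1]+s*L[:,0]+c*L[:,1],L[:,2]]
def r(p,w=(1,1)): return np.r_[w[0]*(proj(ct,W(p,A))-pt).ravel(),w[1]*(proj(cs,W(p,B))-ps).ravel()]
for w in [(1,1),(1,0),(0,1)]:
    s=least_squares(r,[.5,0,0],args=(w,)); print(np.round(s.x,4),np.round(r(s.x),1))
p=least_squares(r,[.5,0,0]).x; np.save('uw.npy',p)
for th in [1.4,1.57,1.7,1.8]:
  ca=[]
  for x in (-52,52): ca.append((x,170-155*np.cos(th)-0*np.sin(th),113+155*np.sin(th)))
  print(th,np.round(proj(ct,W(p,ca)),1).tolist(),np.round(proj(cs,W(p,ca)),1).tolist())
a=0.35
ro=[(x,-80+140*np.sin(a),72+140*np.cos(a)) for x in (-46,46)]
print(np.round(proj(ct,W(p,ro)),1).tolist(),np.round(proj(cs,W(p,ro)),1).tolist())
print(W(p,[(0,170,113),(0,20,113),(0,-80,72)]+ro))
# spare: other things
for l,n,z in [('spare_roll','top',.06),('tip_box','top',.095),('marker','top',.006),('tube_rack','top',.076),('label_printer','top',.17)]:
    for d in nets.find_in(l,n)[:1]:
        b=d['bbox']; print(l,np.round(b),round(d['p'],2),onz(ct,(b[0]+b[2])/2,(b[1]+b[3])/2,z).round(3))
E
```

```text
[ 0.521  -0.0203  0.1119] [-0.1 -0.6 -0.1 -0.9 -0.3 -0.7 -0.5 -0.3 -0.6 -0.5 -0.4 -0.7]
[ 0.5188 -0.0208  0.1116] [ 0.1  0.1  0.1 -0.1 -0.2  0.  -1.1 -0.8 -1.4 -1.  -1.  -1. ]
[ 0.523  -0.0201  0.111 ] [-0.2 -1.2 -0.2 -1.5 -0.4 -1.4 -0.   0.1 -0.1  0.   0.2 -0.2]
1.4 [[273.9, 218.2], [269.6, 178.0]] [[281.0, 172.6], [312.4, 191.6]]
1.57 [[263.4, 219.2], [259.3, 178.9]] [[287.8, 167.2], [319.2, 185.7]]
1.7 [[255.4, 220.1], [251.4, 179.9]] [[292.9, 164.0], [324.2, 182.2]]
1.8 [[249.4, 221.0], [245.5, 180.8]] [[296.7, 162.2], [327.9, 180.1]]
[[340.7, 212.7], [336.2, 178.9]] [[233.7, 227.1], [260.8, 246.9]]
[[ 5.02000093e-01  1.48646456e-01  1.13000000e-01]
 [ 5.18753414e-01 -4.15028510e-04  1.13000000e-01]
 [ 5.29922295e-01 -9.97893517e-02  7.20000000e-02]
 [ 4.78848408e-01 -5.72217043e-02  2.03512180e-01]
 [ 5.70272785e-01 -4.69463340e-02  2.03512180e-01]]
spare_roll [374. 266. 406. 296.] 0.77 [ 0.306 -0.211  0.06 ]
tip_box [150. 255. 203. 295.] 0.88 [0.32  0.394 0.095]
marker [215. 278. 258. 289.] 0.75 [0.299 0.234 0.006]
tube_rack [ 94. 202. 170. 253.] 0.83 [0.456 0.533 0.076]
label_printer [408. 155. 512. 232.] 0.76 [ 0.539 -0.385  0.17 ]
```

```bash
cat >> h.py <<'E'
U=np.load('uw.npy')
def u2w(x,y,z):
    c,s=np.cos(U[2]),np.sin(U[2]); x,y=x/1000,y/1000
    return np.array([U[0]+c*x-s*y,U[1]+s*x+c*y,z/1000])
def w2u(P):
    c,s=np.cos(U[2]),np.sin(U[2]); d=P[:2]-U[:2]
    return np.array([c*d[0]+s*d[1],-s*d[0]+c*d[1],P[2]])*1000
def sh(pts):  # tip points in unwinder mm -> shifts
    e=get_obs()['eef_pos']; ov=17
    for p in pts: print(np.round(p).tolist(),np.round((u2w(p[0],p[1],p[2]+ov)-e)*1000).astype(int).tolist())
def tip(th,r=138,h=14.5):
    y=170-r*np.cos(th)+6*np.sin(th); z=113+r*np.sin(th)+6*np.cos(th); return (0,y+h,z)
E
python3 - <<'E'
from h import *
print(robot.finger_overhang,[a for a in dir(robot) if a[0]!='_'])
sh([(-100,-350,330),(0,-100,330),(0,250,340),(0,250,240),(0,225,240)])
E
```

```text
0.017 ['Unreachable', 'finger_overhang']
[-100, -350, 330] [269, 163, 99]
[0, -100, 330] [341, 422, 99]
[0, 250, 340] [301, 770, 109]
[0, 250, 240] [301, 770, 9]
[0, 225, 240] [304, 745, 9]
```

>>> {"name": "arm_command", "arguments": {
  "commands": [
    [[40,25,45],-5],
    [[80,50,90],-10],
    [[130,80,99],-13],
    [[180,110,99],-13],
    [[230,140,99],-13],
    [[265,180,99],-13],
    [[280,235,99],-13],
    [[295,290,99],-13]
  ],
  "claw": 0,
  "force": 40
}}

```text
time: 2.85
eef_pos: [0.4873, -0.2505, 0.347]
ee_rot: [-0.0, 0.998, 0.056, -0.0]
ft_force: [0.2, 0.2, -0.4]
width: -0.0
```

```bash
python3 - <<'E'
from h import *
o=get_obs();print(o['time'],w2u(o['eef_pos']),o['ee_rot'],o['ft_force'],o['width'],o['qpos'])
sh([(0,-100,335),(0,250,340),(0,250,240),(0,225,240)])
E
```

```text
2.85 [ -59.13614975 -224.96304707  347.01465691] [-1.40714234e-04  9.98407570e-01  5.64119157e-02 -1.66959931e-05] [ 0.18701859  0.19367991 -0.44320322] -9.454323285534507e-06 [-5.51940200e-01  2.08433874e-01  1.39683280e+00  2.11972501e-04
  1.53651423e+00  9.05965083e-01]
[0, -100, 335] [45, 131, 5]
[0, 250, 340] [6, 479, 10]
[0, 250, 240] [6, 479, -90]
[0, 225, 240] [9, 454, -90]
```

>>> {"name": "arm_command", "arguments": {
  "commands": [
    [[20,60,5],0],
    [[40,120,8],0],
    [[30,180,10],0],
    [[25,240,10],0],
    [[20,300,10],0],
    [[12,360,10],0],
    [[8,420,10],0],
    [[6,479,10],0]
  ]
}}

```text
time: 3.85
eef_pos: [0.4928, 0.2305, 0.3573]
ee_rot: [-0.0, 0.998, 0.057, 0.0]
ft_force: [0.4, 0.8, 0.4]
width: -0.0002
```

```bash
python3 - <<'E'
from h import *
o=get_obs();print(o['time'],w2u(o['eef_pos']),o['ee_rot'],o['ft_force'])
cam('scene','s1.png');cam('top','t1.png')
L=[(0,250,340),(0,252,240),(0,235,240),(0,215,240),(0,195,242)]
sh(L);print()
sh([tip(t) for t in [1.57,1.4,1.2,1.0,.8,.6,.4,.25,.15,.1,.05,0]])
E
```

```text
3.85 [2.56926486e-02 2.52326746e+02 3.57329114e+02] [-1.49329975e-04  9.98400487e-01  5.65358598e-02  3.76011746e-04] [0.42985173 0.75597445 0.37631369]
[0, 250, 340] [0, -6, 0]
[0, 252, 240] [0, -4, -100]
[0, 235, 240] [2, -21, -100]
[0, 215, 240] [4, -41, -100]
[0, 195, 242] [7, -61, -98]

[0.0, 190.0, 251.0] [7, -65, -89]
[0.0, 167.0, 250.0] [10, -89, -90]
[0.0, 140.0, 244.0] [13, -115, -96]
[0.0, 115.0, 232.0] [16, -140, -107]
[0.0, 93.0, 216.0] [18, -162, -124]
[0.0, 74.0, 196.0] [20, -181, -144]
[0.0, 60.0, 172.0] [22, -195, -168]
[0.0, 52.0, 153.0] [23, -202, -187]
[0.0, 49.0, 140.0] [23, -206, -200]
[0.0, 48.0, 133.0] [23, -207, -207]
[0.0, 47.0, 126.0] [23, -208, -214]
[0.0, 46.0, 119.0] [23, -208, -221]
```

View pics/s1.png

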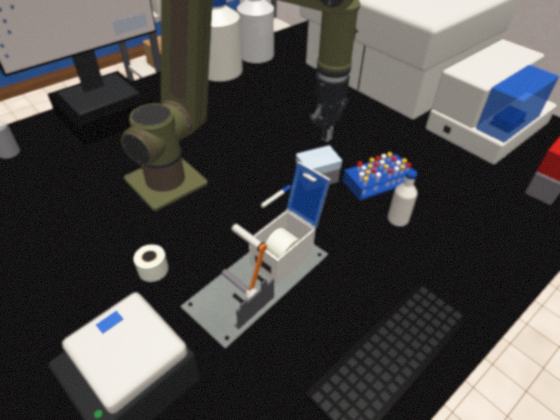

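View pics/t1.png

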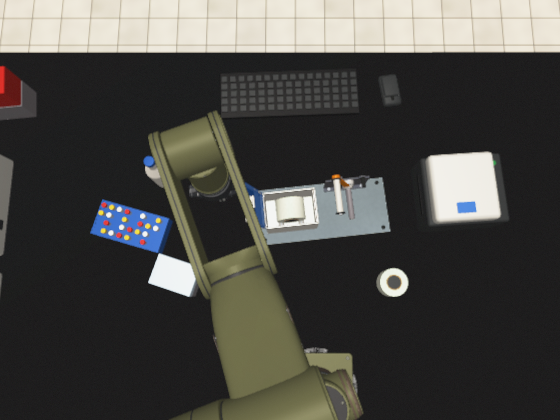

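>>> {"name": "arm_command", "arguments": {
  "commands": [
    [[0,-4,-50],0],
    [[0,-4,-98],0],
    [[2,-21,-100],0],
    [[4,-41,-99],0],
    [[6,-61,-94],0],
    [[8,-76,-90],0],
    [[10,-92,-90],0],
    [[13,-115,-96],0]
  ]
}}

```text
time: 4.95
eef_pos: [0.5065, 0.1182, 0.2621]
ee_rot: [-0.002, 0.998, 0.06, 0.002]
ft_force: [1.0, 2.0, -0.0]
width: -0.0003
```

```bash
python3 - <<'E'
from h import *
o=get_obs();print(o['time'],w2u(o['eef_pos']),o['ee_rot'],o['ft_force'])
cam('scene','s2.png')
sh([tip(t) for t in [1.2,1.1,1.0,.9,.8,.7,.6,.5,.4,.25,.15,.1,.05,0]])
E
```

```text
4.95 [  1.08254043 139.2394056  262.0811126 ] [-0.00191079  0.99820032  0.05991827  0.00150507] [ 1.0355521   1.97818434 -0.02737235]
[0.0, 140.0, 244.0] [-1, 4, 0]
[0.0, 127.0, 239.0] [1, -9, -5]
[0.0, 115.0, 232.0] [2, -21, -11]
[0.0, 103.0, 225.0] [3, -33, -19]
[0.0, 93.0, 216.0] [5, -44, -28]
[0.0, 83.0, 206.0] [6, -53, -37]
[0.0, 74.0, 196.0] [7, -62, -48]
[0.0, 66.0, 184.0] [7, -70, -59]
[0.0, 60.0, 172.0] [8, -76, -72]
[0.0, 52.0, 153.0] [9, -84, -91]
[0.0, 49.0, 140.0] [9, -87, -104]
[0.0, 48.0, 133.0] [10, -88, -111]
[0.0, 47.0, 126.0] [10, -89, -118]
[0.0, 46.0, 119.0] [10, -89, -125]
```

View pics/s2.png

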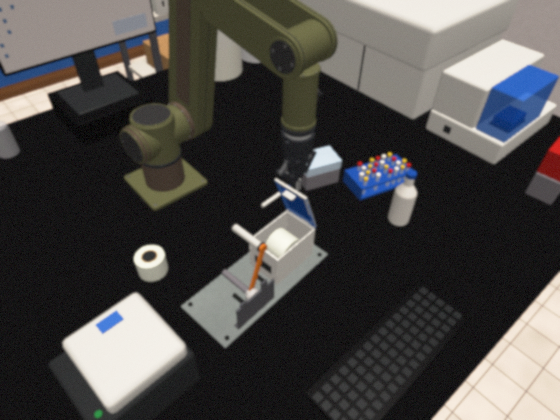

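The cover is being swung (its free edge is near px (285,185)–(312,220)), with the fingers behind it. I'll continue.

>>> {"name": "arm_command", "arguments": {
  "commands": [
    [[1,-9,-5],0],
    [[2,-21,-11],0],
    [[4,-36,-22],0],
    [[6,-50,-34],0],
    [[7,-62,-48],0],
    [[8,-73,-64],0],
    [[9,-80,-82],0],
    [[9,-86,-98],0]
  ]
}}

```text
time: 6.0
eef_pos: [0.5148, 0.0285, 0.1613]
ee_rot: [-0.0, 0.998, 0.059, -0.0]
ft_force: [0.2, -0.3, 1.3]
width: 0.0001
```

```bash
python3 - <<'E'
from h import *
o=get_obs();print(o['time'],w2u(o['eef_pos']),o['ee_rot'],o['ft_force'])
cam('scene','s3.png')
sh([tip(t) for t in [.25,.2,.15,.1,.05,0]])
a=cv2.imread('pics/s3.png')[130:360,170:370]; cv2.imwrite('pics/s3z.png',cv2.resize(a,None,fx=2.5,fy=2.5,interpolation=cv2.INTER_CUBIC))
E
```

```text
6.0 [ -0.6805673   49.22200191 161.32569496] [-3.06647792e-04  9.98245695e-01  5.92065869e-02 -1.33871037e-04] [ 0.22299299 -0.28271727  1.34796224]
[0.0, 52.0, 153.0] [2, 4, 11]
[0.0, 50.0, 146.0] [2, 2, 4]
[0.0, 49.0, 140.0] [2, 0, -3]
[0.0, 48.0, 133.0] [2, -1, -10]
[0.0, 47.0, 126.0] [2, -2, -17]
[0.0, 46.0, 119.0] [2, -2, -23]
```

View pics/s3z.png

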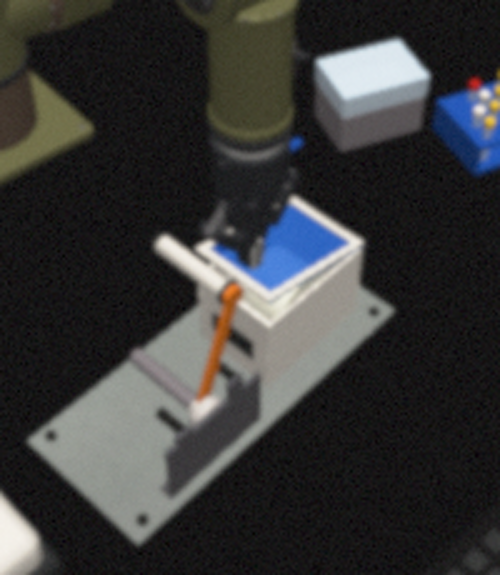

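>>> {"name": "arm_command", "arguments": {
  "commands": [
    [[1,0,-5],0],
    [[2,-1,-9],0],
    [[2,-1,-13],0],
    [[2,-2,-17],0],
    [[2,-2,-20],0],
    [[2,-2,-23],0],
    [[2,-2,-23],0]
  ]
}}

```text
time: 6.92
eef_pos: [0.515, 0.026, 0.1361]
ee_rot: [-0.0, 0.998, 0.059, -0.002]
ft_force: [-0.4, 0.4, 0.5]
width: 0.0001
```

```bash
python3 - <<'E'
from h import *
o=get_obs();print(o['time'],w2u(o['eef_pos']),o['ee_rot'],o['ft_force'])
E
```

```text
6.925 [ -0.771554    46.63615637 136.06517549] [-1.15163426e-04  9.98241142e-01  5.92322058e-02 -2.48106120e-03] [-0.39584453  0.36713373  0.48561303]
```

>>> {"name": "arm_command", "arguments": {
  "commands": [
    [[0,0,-2],0],
    [[0,0,-4],0],
    [[0,0,-4],0]
  ]
}}

```text
time: 7.3
eef_pos: [0.5152, 0.0259, 0.1329]
ee_rot: [-0.0, 0.998, 0.059, -0.002]
ft_force: [-1.2, -0.5, 7.1]
width: 0.0003
```

>>> {"name": "arm_command", "arguments": {
  "commands": [
    [[0,0,-3],0],
    [[0,0,-6],0],
    [[0,0,-6],0]
  ]
}}

```text
time: 7.68
eef_pos: [0.5153, 0.026, 0.1323]
ee_rot: [0.0, 0.998, 0.059, -0.001]
ft_force: [-11.6, 0.4, 41.2]
width: -0.0002
```

```bash
python3 - <<'E'
from h import *
o=get_obs();print(o['time'],w2u(o['eef_pos']),o['ft_force'])
cam('scene','s4.png')
a=cv2.imread('pics/s4.png')[150:300,200:350]; cv2.imwrite('pics/s4z.png',cv2.resize(a,None,fx=4,fy=4,interpolation=cv2.INTER_CUBIC))
E
```

```text
7.675 [ -0.43760149  46.5839971  132.28116138] [-11.6006802    0.36040872  41.22317265]
```

View pics/s4z.png

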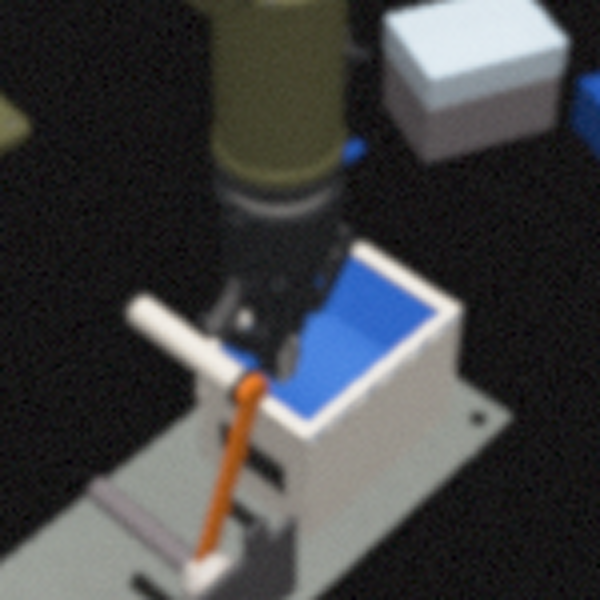

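>>> {"name": "arm_command", "arguments": {
  "commands": [
    [[0,0,6],0],
    [[0,0,30],0],
    [[0,0,60],0],
    [[0,0,110],0],
    [[0,0,150],0]
  ]
}}

```text
time: 8.35
eef_pos: [0.5155, 0.0259, 0.2838]
ee_rot: [0.0, 0.998, 0.059, -0.0]
ft_force: [1.0, -0.1, 0.2]
width: 0.0001
```

```bash
python3 - <<'E'
from h import *
o=get_obs();print(o['time'],w2u(o['eef_pos']),o['ft_force'])
c=cam('scene','s5.png')
a=cv2.imread('pics/s5.png')[150:300,200:350]; cv2.imwrite('pics/s5z.png',cv2.resize(a,None,fx=4,fy=4,interpolation=cv2.INTER_CUBIC))
for th in (0,.03,.09): print(th,(( proj(c,[u2w(x,170-155*np.cos(th)+6*np.sin(th),113+155*np.sin(th)+6*np.cos(th)) for x in (-52,52)])-[200,150])*4).round(1).tolist())
def ro(d,dx=0,dz=-32):
    a=.35-d; y=-80+140*np.sin(a);z=72+140*np.cos(a); return y+9+14.5
sh([(0,40,172),(0,15,172),(0,0,172)]+[(0,ro(d),z) for d,z in [(0,172),(.2,172),(.4,172),(.6,172),(.8,168),(.9,165),(1.0,162),(1.05,160),(1.1,158)]])
E
```

```text
8.35 [ -0.28463584  46.5260037  283.8455579 ] [ 1.00644846 -0.14695083  0.21933464]
0 [[188.0, 353.0], [303.9, 438.2]]
0.03 [[188.0, 348.1], [304.2, 433.3]]
0.09 [[188.5, 337.9], [305.4, 423.1]]
[0, 40, 172] [-2, -6, -100]
[0, 15, 172] [1, -31, -100]
[0, 0, 172] [3, -46, -100]
[0.0, -8.0, 172.0] [4, -55, -100]
[0.0, -36.0, 172.0] [7, -82, -100]
[0.0, -63.0, 172.0] [10, -109, -100]
[0.0, -91.0, 172.0] [13, -137, -100]
[0.0, -117.0, 168.0] [16, -163, -104]
[0.0, -130.0, 165.0] [17, -175, -107]
[0.0, -141.0, 162.0] [18, -187, -110]
[0.0, -147.0, 160.0] [19, -192, -112]
[0.0, -152.0, 158.0] [20, -197, -114]
```

View pics/s5z.png

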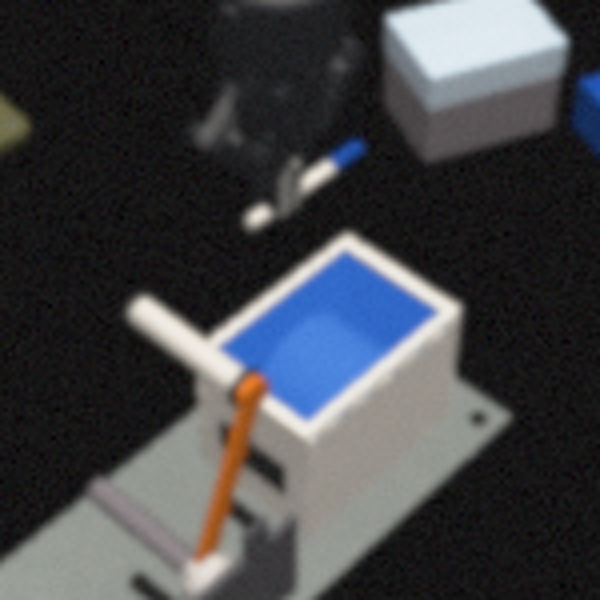

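The cover now lies flat. Its front corner is at about (305,440) in the crop, where 0 rad was predicted at (304,438). Next I'll push the tension arm.

>>> {"name": "arm_command", "arguments": {
  "commands": [
    [[-1,-6,-50],0],
    [[-1,-8,-98],0],
    [[2,-31,-100],0],
    [[3,-46,-100],0],
    [[5,-62,-100],0],
    [[7,-78,-100],0],
    [[8,-94,-100],0],
    [[10,-110,-100],0]
  ]
}}

```text
time: 9.4
eef_pos: [0.5306, -0.0843, 0.1961]
ee_rot: [0.001, 0.998, 0.059, 0.009]
ft_force: [-7.5, 3.9, 26.9]
width: -0.0001
```

```bash
cat >> h.py <<'E'
def ro(d):
    a=.35-d; y=-80+140*np.sin(a); return y+9+14.5
E
python3 - <<'E'
from h import *
o=get_obs();print(o['time'],w2u(o['eef_pos']),o['ft_force'])
c=cam('scene','s6.png')
a=cv2.imread('pics/s6.png')[150:350,180:350]; cv2.imwrite('pics/s6z.png',cv2.resize(a,None,fx=3,fy=3,interpolation=cv2.INTER_CUBIC))
sh([(0,ro(d),z) for d,z in [(.4,172),(.5,172),(.6,172),(.7,170),(.8,168),(.9,165),(1.0,162),(1.05,160),(1.1,158)]])
E
```

```text
9.4 [  2.40319967 -64.66872622 196.09328454] [-7.53725704  3.9257402  26.87750916]
[0.0, -63.0, 172.0] [-3, 3, -7]
[0.0, -77.0, 172.0] [-1, -11, -7]
[0.0, -91.0, 172.0] [0, -24, -7]
[0.0, -105.0, 170.0] [2, -38, -9]
[0.0, -117.0, 168.0] [3, -50, -11]
[0.0, -130.0, 165.0] [4, -63, -14]
[0.0, -141.0, 162.0] [6, -74, -17]
[0.0, -147.0, 160.0] [6, -79, -19]
[0.0, -152.0, 158.0] [7, -85, -21]
```

View pics/s6z.png

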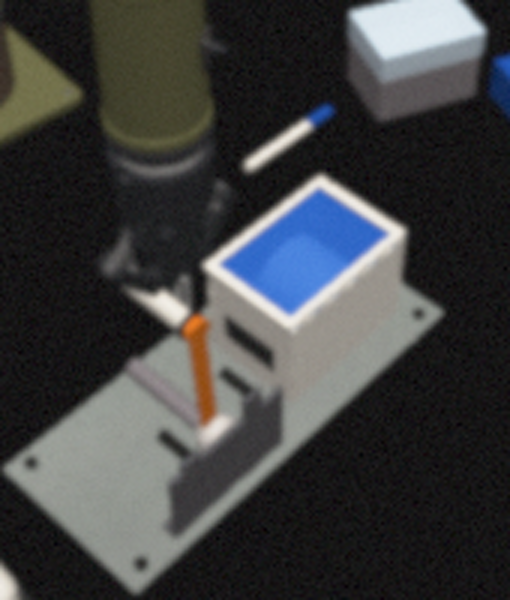

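>>> {"name": "arm_command", "arguments": {
  "commands": [
    [[0,0,6],0],
    [[0,0,10],0],
    [[0,0,10],0]
  ]
}}

```text
time: 9.82
eef_pos: [0.5309, -0.0855, 0.2069]
ee_rot: [0.001, 0.998, 0.059, 0.01]
ft_force: [-1.1, 5.3, 2.8]
width: -0.0001
```

```bash
python3 - <<'E'
from h import *
o=get_obs();print(o['time'],w2u(o['eef_pos']),o['ft_force'],o['ft_torque'])
c=cam('scene','s7.png')
a=cv2.imread('pics/s7.png')[180:300,190:300]; cv2.imwrite('pics/s7z.png',cv2.resize(a,None,fx=5,fy=5,interpolation=cv2.INTER_CUBIC))
for d in (.3,.35,.4,.45,.5,.55): 
  a=.35-d; print(d,((proj(c,[u2w(x,-80+140*np.sin(a),72+140*np.cos(a)) for x in (-46,52)])-[190,180])*5).round(0).tolist())
E
```

```text
9.825 [  2.60064198 -65.86507697 206.92301096] [-1.09850899  5.32551742  2.79876244] [0.75020034 0.26846706 0.01138399]
0.3 [[154.0, 270.0], [300.0, 380.0]]
0.35 [[143.0, 277.0], [289.0, 389.0]]
0.4 [[132.0, 286.0], [278.0, 398.0]]
0.45 [[121.0, 295.0], [267.0, 407.0]]
0.5 [[110.0, 304.0], [256.0, 418.0]]
0.55 [[99.0, 314.0], [245.0, 428.0]]
```

View pics/s7z.png

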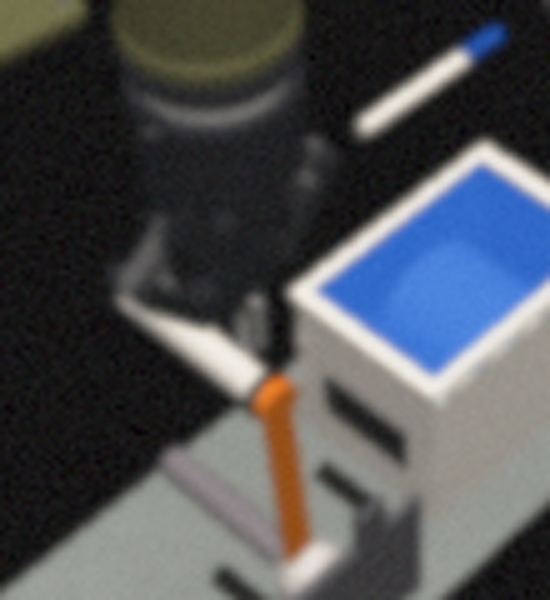

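```bash
python3 - <<'E'
from h import *
sh([(2,ro(d)-1,72+140*np.cos(.35-d)-20) for d in [.41,.5,.6,.7,.8,.9,.95,1.0,1.05,1.1]])
E
```

```text
[2.0, -66.0, 192.0] [-1, 0, 2]
[2.0, -78.0, 190.0] [1, -13, 1]
[2.0, -92.0, 188.0] [2, -26, -2]
[2.0, -106.0, 184.0] [4, -39, -6]
[2.0, -118.0, 178.0] [5, -52, -12]
[2.0, -131.0, 171.0] [7, -64, -19]
[2.0, -137.0, 168.0] [7, -70, -22]
[2.0, -142.0, 163.0] [8, -76, -26]
[2.0, -148.0, 159.0] [9, -81, -31]
[2.0, -153.0, 154.0] [9, -87, -35]
```

>>> {"name": "arm_command", "arguments": {
  "commands": [
    [[1,-13,1],0],
    [[2,-26,-2],0],
    [[4,-39,-6],0],
    [[5,-52,-12],0],
    [[6,-60,-16],0],
    [[7,-68,-20],0],
    [[7,-70,-21],0]
  ]
}}

```text
time: 10.75
eef_pos: [0.5385, -0.1547, 0.1867]
ee_rot: [-0.0, 0.998, 0.058, 0.011]
ft_force: [0.4, 6.5, 3.7]
width: -0.0003
```

```bash
python3 - <<'E'
from h import *
o=get_obs();print(o['time'],w2u(o['eef_pos']),o['ft_force'],o['ft_torque'])
c=cam('scene','s8.png')
a=cv2.imread('pics/s8.png')[190:310,160:270]; cv2.imwrite('pics/s8z.png',cv2.resize(a,None,fx=5,fy=5,interpolation=cv2.INTER_CUBIC))
for d in (.8,.85,.9,.95,1.0,1.1): 
  a=.35-d; print(d,((proj(c,[u2w(x,-80+140*np.sin(a),72+140*np.cos(a)) for x in (-46,52)])-[160,190])*5).round(0).tolist())
sh([(2,ro(d)-1,72+140*np.cos(.35-d)-20) for d in [.95,1.0,1.05,1.1]])
E
```

```text
10.75 [   2.42188843 -135.57254465  186.71552173] [0.41971694 6.47728188 3.70222909] [ 0.9266686  -0.11519764  0.00856961]
0.8 [[197.0, 319.0], [341.0, 437.0]]
0.85 [[187.0, 331.0], [331.0, 450.0]]
0.9 [[178.0, 343.0], [322.0, 463.0]]
0.95 [[169.0, 356.0], [313.0, 476.0]]
1.0 [[160.0, 369.0], [304.0, 490.0]]
1.1 [[145.0, 394.0], [287.0, 516.0]]
[2.0, -137.0, 168.0] [0, -1, -2]
[2.0, -142.0, 163.0] [0, -7, -6]
[2.0, -148.0, 159.0] [1, -12, -11]
[2.0, -153.0, 154.0] [1, -17, -15]
```

View pics/s8z.png

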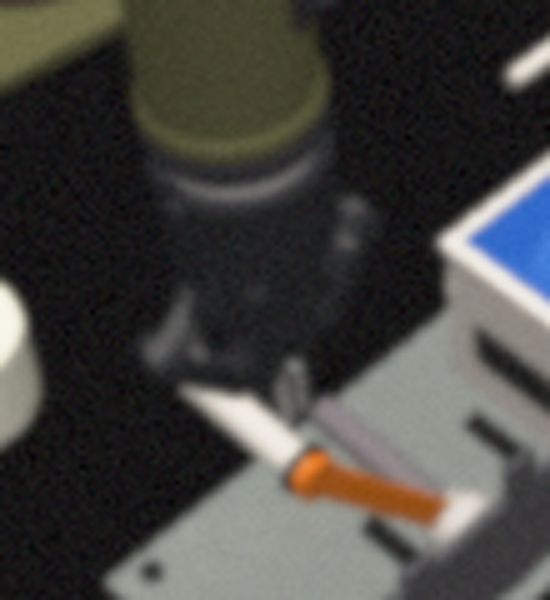

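>>> {"name": "arm_command", "arguments": {
  "commands": [
    [[0,-6,-5],0],
    [[1,-11,-9],0],
    [[1,-15,-12],0],
    [[1,-17,-13],0],
    [[1,-17,-13],0]
  ]
}}

```text
time: 11.42
eef_pos: [0.5403, -0.1703, 0.1745]
ee_rot: [-0.002, 0.998, 0.058, 0.012]
ft_force: [0.7, 8.2, 2.1]
width: -0.0001
```

>>> {"name": "arm_command", "arguments": {
  "commands": [
    [[0,-3,-1],0],
    [[0,-3,-1],0]
  ]
}}

```text
time: 11.68
eef_pos: [0.5404, -0.1707, 0.1742]
ee_rot: [-0.004, 0.998, 0.058, 0.012]
ft_force: [-0.5, 9.8, 3.9]
width: -0.0002
```

>>> {"name": "arm_command", "arguments": {
  "commands": [
    [[0,-4,-1],0],
    [[0,-4,-1],0],
    [[0,-4,-1],0]
  ]
}}

```text
time: 12.05
eef_pos: [0.5404, -0.1709, 0.1742]
ee_rot: [-0.007, 0.998, 0.057, 0.013]
ft_force: [0.4, 12.6, 6.2]
width: 0.0
```

```bash
python3 - <<'E'
from h import *
o=get_obs();print(o['time'],w2u(o['eef_pos']),o['ft_force'],o['ft_torque'])
c=cam('scene','s9.png');cam('top','t9.png')
a=cv2.imread('pics/s9.png')[190:310,160:270]; cv2.imwrite('pics/s9z.png',cv2.resize(a,None,fx=5,fy=5,interpolation=cv2.INTER_CUBIC))
for d in (1.0,1.05,1.1,1.15): 
  a=.35-d; print(d,((proj(c,[u2w(x,-80+140*np.sin(a),72+140*np.cos(a)) for x in (-46,52)])-[160,190])*5).round(0).tolist())
E
```

```text
12.05 [   2.49017004 -151.88034691  174.1851685 ] [ 0.43617549 12.60362672  6.24602682] [ 1.98798217 -0.00603823  0.02250007]
1.0 [[160.0, 369.0], [304.0, 490.0]]
1.05 [[152.0, 381.0], [295.0, 503.0]]
1.1 [[145.0, 394.0], [287.0, 516.0]]
1.15 [[138.0, 407.0], [280.0, 530.0]]
```

View pics/s9z.png

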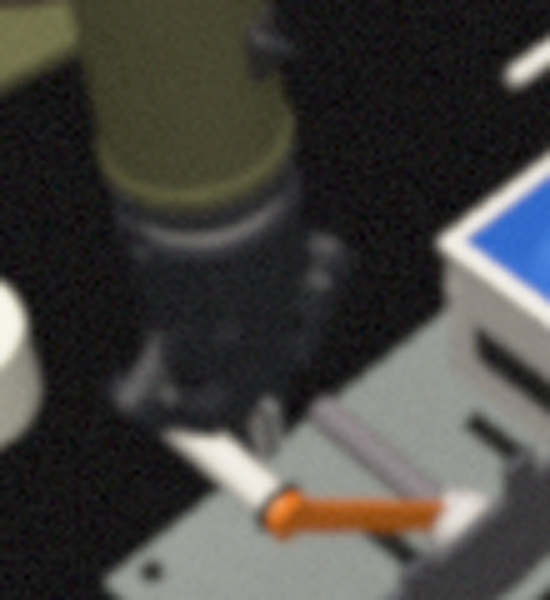

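>>> {"name": "arm_command", "arguments": {
  "commands": [
    [[0,-6,0],0],
    [[0,-6,0],0],
    [[0,-6,0],0],
    [[0,-6,0],0]
  ]
}}

```text
time: 12.65
eef_pos: [0.5404, -0.1711, 0.1744]
ee_rot: [-0.013, 0.998, 0.057, 0.013]
ft_force: [1.8, 18.1, 3.3]
width: -0.0001
```

```bash
python3 - <<'E'
from h import *
c=cam('scene','s10.png')
for i in range(3):
    o=get_obs();print(o['time'],w2u(o['eef_pos']),o['ft_force'])
    cam('top','t10.png')
a=cv2.imread('pics/s10.png')[150:350,160:350]; cv2.imwrite('pics/s10z.png',cv2.resize(a,None,fx=3,fy=3,interpolation=cv2.INTER_CUBIC))
E
```

```text
12.7 [   2.42621605 -152.01585995  174.40280331] [ 1.30794446 18.09508299  2.81139841]
12.75 [   2.41817589 -152.01093197  174.37018465] [ 2.16953097 18.35826066  1.89270887]
12.8 [   2.43413579 -152.03736187  174.39857829] [ 2.74220682 17.89184388  2.75940106]
```

View pics/s10z.png

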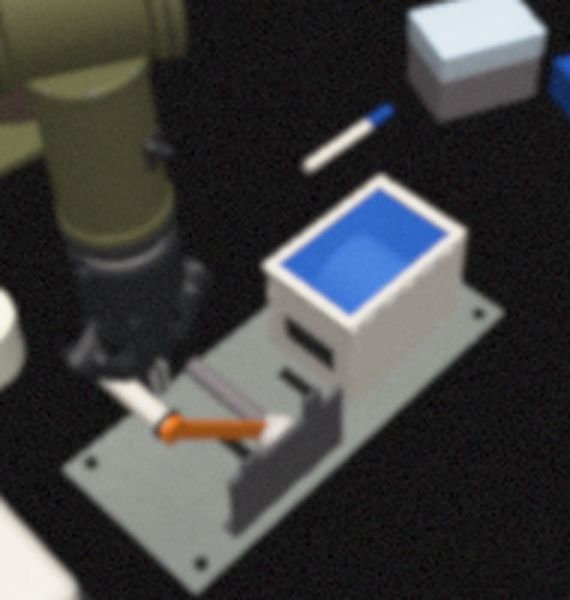

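View pics/t10.png

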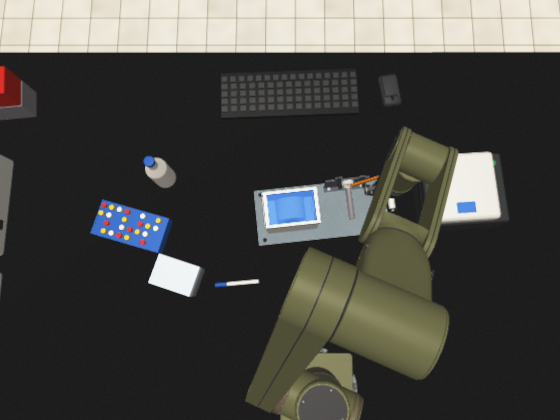

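The cover is flat on the bin. The arm is against its stop at about 1.1 rad: force rises while the position stays fixed, and it holds steady at 18 N. The other items are where they were, so I'm handing in.

```bash
python3 - <<'E'
from h import *
print(ticket.sign_off()); o=get_obs(); print(o['time'],o['ft_force'])
E
```

```text
the job is handed in; nothing more can be done
None
the job is handed in; nothing more can be done
```

I shut the blue cover and pressed it home, then pushed the tension arm forward to its stop. I handed the job in at about 12.8 s with the gripper still holding it there.

- **Cover:** I pressed until it met hard resistance at the shut height. The cover stayed flat after the fingers lifted, and its front corner matched the projection for 0 rad. I saw no direct sign of the click itself. The press peaked at a measured 41 N on the fingertips, more than the tab needed.
- **Tension arm:** The bar end matched the projection for 1.10 rad. As I pushed further, the force rose from 8 to 18 N while the position moved about 1 mm or less. The final reading was steady at about 18 N.
- **One slip:** On the first part of the push, the underside of the gripper rested on the roller with about 27 N. That is the reading at the end of that move, and any higher peak in between was not recorded. I raised the gripper and carried on with the fingers only.
- **Rest of the bench:** The last top picture showed the marker, tip box, tube rack and bottle unmoved. The arm hid the spare roll in that view. The scene picture after the push showed part of it, and nothing came near it.

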